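# Reload the saw rack in reverse order

## Task

Move the four steel offcuts from the stock rack to the saw rack so that the row comes out reversed: the piece nearest the yellow end stop on the stock rack goes to the place farthest from the yellow end stop on the saw rack, and so on, until the piece that was farthest from yellow lies next to yellow. Lay each piece the same way up as it lies now, squarely across both rails and centred on them, one to each place between the orange dividers.

Things in the scene. Friction and masses are not known exactly. Their poses are not given: they have to be found in the camera images.
- blue_piece: Loose steel offcut: bright blue square box-section tube, 32 wide and 32 high, 120 long (hollow, open ends), about 0.33 kg. Starts on its saddle. Origin: centre of its underside; x along its length, z up. Grip it across its long sides at mid-length; only 42 to 48 mm is free between neighbours, so open the jaws to about 60 mm.
- green_piece: Loose steel offcut: green H-section beam, 34 wide and 30 high, lying with its two flanges upright, 120 long (seen from above as two green edges with a trough between), about 0.32 kg. Starts on its saddle. Origin: centre of its underside; x along its length, z up. Grip it across its long sides at mid-length; only 42 to 48 mm is free between neighbours, so open the jaws to about 60 mm.
- red_piece: Loose steel offcut: red channel section, 32 wide and 28 high, lying with its flat web on top and its open side down, 120 long (flat red top), about 0.28 kg. Starts on its saddle. Origin: centre of its underside; x along its length, z up. Grip it across its long sides at mid-length; only 42 to 48 mm is free between neighbours, so open the jaws to about 60 mm.
- rusty_piece: Loose steel offcut: solid square bar of dark rust-brown steel, 28 wide and 28 high, 120 long (the heaviest), about 0.7 kg. Starts on its saddle. Origin: centre of its underside; x along its length, z up. Grip it across its long sides at mid-length; only 42 to 48 mm is free between neighbours, so open the jaws to about 60 mm.
- blue_saddle: Fixed grey saddle in the stock rack that marks where the blue piece starts; blue tab at x = -78 mm. Origin: centre of its underside, 8 mm above the table; y along the row, towards the stock rack's YELLOW end stop. Two cross bars at x = -38 and 38 mm, 14 wide, carry the piece, underside 22 above the origin; cheeks on them at y = -31 and 31 rise 12 more. At x = 0 it is free below the piece.
- green_saddle: Fixed grey saddle in the stock rack that marks where the green piece starts; green tab at x = -78 mm. Origin: centre of its underside, 8 mm above the table; y along the row, towards the stock rack's YELLOW end stop. Shaped like the blue saddle. The four form a straight row at 76 mm spacing, all facing alike; their order varies.
- red_saddle: Fixed grey saddle in the stock rack that marks where the red piece starts; red tab at x = -78 mm. Origin: centre of its underside, 8 mm above the table; y along the row, towards the stock rack's YELLOW end stop. Shaped like the blue saddle. The stock rack (plate 190 x 400 mm, 8 thick) and the saw rack stand side by side, either one on the left.
- rusty_saddle: Fixed grey saddle in the stock rack that marks where the rusty piece starts; rust-brown tab at x = -78 mm. Origin: centre of its underside, 8 mm above the table; y along the row, towards the stock rack's YELLOW end stop. Shaped like the blue saddle. The stock rack's end stops, yellow and grey, lie 70 mm beyond its outer saddles.
- saw_rack: Fixed target rack, plate 190 x 400 x 8 mm. Two rails along y at x = -38 and 38 mm, 14 wide, top 30 above the table. Orange dividers on them, 20 wide, 12 high, at y = -152, -76, 0, 76, 152 part four places centred at y = -114, -38, 38, 114. Pieces lie along x, centred at x = 0, where it is free between the rails down to the plate. Origin: centre of its underside at table height; z up.
- yellow_stop: Fixed YELLOW end stop of the saw rack: strip 170 (x) x 22 mm with a post at each end (x = -75 and 75), top 50 mm above the table. It is at y = +184 or -184 mm of the saw rack (varies), a grey one at the other end. Origin: centre of its underside, 8 mm above the table.
Not all that is in view belongs to the job. What is shaped like the rusty_piece but pink is not meant.

How it is judged:
At the end, for the whole second after the job is handed in: All four at rest on the saw rack's rails (underside 30 +-6 mm), same way up, one per place: 16 mm from its centre line, 18 mm lengthwise, 0.25 rad of square, either end forward. Order from its yellow stop is the reverse of the saddles' order from the stock rack's yellow stop (+y end) ((y of blue_piece in the frame of saw_rack between -0.13 and -0.098 m or y of blue_piece in the frame of saw_rack between -0.054 and -0.022 m or y of blue_piece in the frame of saw_rack between 0.022 and 0.054 m or y of blue_piece in the frame of saw_rack between 0.098 and 0.13 m) and x of blue_piece in the frame of saw_rack between -0.018 and 0.018 m and z of blue_piece in the frame of saw_rack between 0.024 and 0.036 m and angle between the x axis of each of blue_piece, green_piece, red_piece, rusty_piece and the x axis of saw_rack, either way round below 0.25 rad and angle between each of blue_piece, green_piece, red_piece, rusty_piece's own z axis and vertical below 0.12 rad and linear speed of each of blue_piece, green_piece, red_piece, rusty_piece below 0.02 m/s and angular speed of each of blue_piece, green_piece, red_piece, rusty_piece below 0.2 rad/s and (y of green_piece in the frame of saw_rack between -0.13 and -0.098 m or y of green_piece in the frame of saw_rack between -0.054 and -0.022 m or y of green_piece in the frame of saw_rack between 0.022 and 0.054 m or y of green_piece in the frame of saw_rack between 0.098 and 0.13 m) and x of green_piece in the frame of saw_rack between -0.018 and 0.018 m and z of green_piece in the frame of saw_rack between 0.024 and 0.036 m and (y of red_piece in the frame of saw_rack between -0.13 and -0.098 m or y of red_piece in the frame of saw_rack between -0.054 and -0.022 m or y of red_piece in the frame of saw_rack between 0.022 and 0.054 m or y of red_piece in the frame of saw_rack between 0.098 and 0.13 m) and x of red_piece in the frame of saw_rack between -0.018 and 0.018 m and z of red_piece in the frame of saw_rack between 0.024 and 0.036 m and (y of rusty_piece in the frame of saw_rack between -0.13 and -0.098 m or y of rusty_piece in the frame of saw_rack between -0.054 and -0.022 m or y of rusty_piece in the frame of saw_rack between 0.022 and 0.054 m or y of rusty_piece in the frame of saw_rack between 0.098 and 0.13 m) and x of rusty_piece in the frame of saw_rack between -0.018 and 0.018 m and z of rusty_piece in the frame of saw_rack between 0.024 and 0.036 m and ((y of blue_saddle in the frame of green_saddle above 0 m and ((horizontal distance between blue_piece and yellow_stop above 0.108 m and horizontal distance between green_piece and yellow_stop below 0.108 m) or (horizontal distance between blue_piece and yellow_stop above 0.184 m and horizontal distance between green_piece and yellow_stop below 0.184 m) or (horizontal distance between blue_piece and yellow_stop above 0.26 m and horizontal distance between green_piece and yellow_stop below 0.26 m))) or (y of blue_saddle in the frame of green_saddle below 0 m and ((horizontal distance between green_piece and yellow_stop above 0.108 m and horizontal distance between blue_piece and yellow_stop below 0.108 m) or (horizontal distance between green_piece and yellow_stop above 0.184 m and horizontal distance between blue_piece and yellow_stop below 0.184 m) or (horizontal distance between green_piece and yellow_stop above 0.26 m and horizontal distance between blue_piece and yellow_stop below 0.26 m)))) and ((y of blue_saddle in the frame of red_saddle above 0 m and ((horizontal distance between blue_piece and yellow_stop above 0.108 m and horizontal distance between red_piece and yellow_stop below 0.108 m) or (horizontal distance between blue_piece and yellow_stop above 0.184 m and horizontal distance between red_piece and yellow_stop below 0.184 m) or (horizontal distance between blue_piece and yellow_stop above 0.26 m and horizontal distance between red_piece and yellow_stop below 0.26 m))) or (y of blue_saddle in the frame of red_saddle below 0 m and ((horizontal distance between red_piece and yellow_stop above 0.108 m and horizontal distance between blue_piece and yellow_stop below 0.108 m) or (horizontal distance between red_piece and yellow_stop above 0.184 m and horizontal distance between blue_piece and yellow_stop below 0.184 m) or (horizontal distance between red_piece and yellow_stop above 0.26 m and horizontal distance between blue_piece and yellow_stop below 0.26 m)))) and ((y of blue_saddle in the frame of rusty_saddle above 0 m and ((horizontal distance between blue_piece and yellow_stop above 0.108 m and horizontal distance between rusty_piece and yellow_stop below 0.108 m) or (horizontal distance between blue_piece and yellow_stop above 0.184 m and horizontal distance between rusty_piece and yellow_stop below 0.184 m) or (horizontal distance between blue_piece and yellow_stop above 0.26 m and horizontal distance between rusty_piece and yellow_stop below 0.26 m))) or (y of blue_saddle in the frame of rusty_saddle below 0 m and ((horizontal distance between rusty_piece and yellow_stop above 0.108 m and horizontal distance between blue_piece and yellow_stop below 0.108 m) or (horizontal distance between rusty_piece and yellow_stop above 0.184 m and horizontal distance between blue_piece and yellow_stop below 0.184 m) or (horizontal distance between rusty_piece and yellow_stop above 0.26 m and horizontal distance between blue_piece and yellow_stop below 0.26 m)))) and ((y of green_saddle in the frame of red_saddle above 0 m and ((horizontal distance between green_piece and yellow_stop above 0.108 m and horizontal distance between red_piece and yellow_stop below 0.108 m) or (horizontal distance between green_piece and yellow_stop above 0.184 m and horizontal distance between red_piece and yellow_stop below 0.184 m) or (horizontal distance between green_piece and yellow_stop above 0.26 m and horizontal distance between red_piece and yellow_stop below 0.26 m))) or (y of green_saddle in the frame of red_saddle below 0 m and ((horizontal distance between red_piece and yellow_stop above 0.108 m and horizontal distance between green_piece and yellow_stop below 0.108 m) or (horizontal distance between red_piece and yellow_stop above 0.184 m and horizontal distance between green_piece and yellow_stop below 0.184 m) or (horizontal distance between red_piece and yellow_stop above 0.26 m and horizontal distance between green_piece and yellow_stop below 0.26 m)))) and ((y of green_saddle in the frame of rusty_saddle above 0 m and ((horizontal distance between green_piece and yellow_stop above 0.108 m and horizontal distance between rusty_piece and yellow_stop below 0.108 m) or (horizontal distance between green_piece and yellow_stop above 0.184 m and horizontal distance between rusty_piece and yellow_stop below 0.184 m) or (horizontal distance between green_piece and yellow_stop above 0.26 m and horizontal distance between rusty_piece and yellow_stop below 0.26 m))) or (y of green_saddle in the frame of rusty_saddle below 0 m and ((horizontal distance between rusty_piece and yellow_stop above 0.108 m and horizontal distance between green_piece and yellow_stop below 0.108 m) or (horizontal distance between rusty_piece and yellow_stop above 0.184 m and horizontal distance between green_piece and yellow_stop below 0.184 m) or (horizontal distance between rusty_piece and yellow_stop above 0.26 m and horizontal distance between green_piece and yellow_stop below 0.26 m)))) and ((y of red_saddle in the frame of rusty_saddle above 0 m and ((horizontal distance between red_piece and yellow_stop above 0.108 m and horizontal distance between rusty_piece and yellow_stop below 0.108 m) or (horizontal distance between red_piece and yellow_stop above 0.184 m and horizontal distance between rusty_piece and yellow_stop below 0.184 m) or (horizontal distance between red_piece and yellow_stop above 0.26 m and horizontal distance between rusty_piece and yellow_stop below 0.26 m))) or (y of red_saddle in the frame of rusty_saddle below 0 m and ((horizontal distance between rusty_piece and yellow_stop above 0.108 m and horizontal distance between red_piece and yellow_stop below 0.108 m) or (horizontal distance between rusty_piece and yellow_stop above 0.184 m and horizontal distance between red_piece and yellow_stop below 0.184 m) or (horizontal distance between rusty_piece and yellow_stop above 0.26 m and horizontal distance between red_piece and yellow_stop below 0.26 m))))); the robot touches nothing.
It also fails if it takes over 109 s, if anything falls off the work surface, if the arm or the gripper's body presses on something with over 40 N, if the wrist force passes 120 N, or if a joint passes its speed limit or range.

## Robot

A 7-joint arm with a two-finger parallel gripper is mounted at the origin on the work surface. World frame = base frame: x ahead of the robot, y to its left, z up, the work surface at z = 0. Lengths are in m, angles in rad, forces in N, time in s.
With the tool pointing down it reaches from about 0.375 to 0.925 m from the base axis. Payload 3.1 kg.
Tool frame: the origin (TCP) lies at the very end of the fingers, on their centre line; the grasp point (between the pads) lies 19 mm behind it; z points along the fingers, x is the direction in which the jaws open and shut, and the axes are right-handed (so a half turn about z gives the same grasp; the last joint's range is limited). The gripper opens to 85 mm and grips with 20 to 120 N. Pads are 22 mm wide; open, the fingers measure 114 mm over their backs; the gripper's body (76 mm by 85 mm) begins 54 mm behind the grasp point. The pads swing forward as they close: fully open they stand 13 mm farther back than shut.
Start: joints at [-1.202, 0.383, 0.044, 1.598, -0.018, 1.161, -0.05], TCP at [0.292, 0.58, 0.231] pointing down, gripper open.
Joint ranges: [-2.61, 2.61], [-0.41, 2.15], [-1.48, 1.57], [0, 2.5], [-1.57, 4.71], [0.05, 1.97], [-2.85, 2.85]. Speed limits (rad/s): [2.79, 2.79, 3.14, 3.14, 3.14, 3.14, 3.14].

## Interface

Orientations are given as a rotation vector (axis times angle).
In Python, from rig import readout, imaging, job, cut_out, pinpoint gives the robot as it stands.
- The arm moves only by the tool step_arm, never from a script. Its argument "targets" is one flat list of numbers, 4 for each row, row after row: the shift along the world's x, y, z in m, then the turn about the world's z in degrees. In form: [x, y, z, twist, x, y, z, twist, ...]. A call has 1 to 8 rows; each row is the pose to reach, as a shift and turn from the pose commanded when the call began; what a row does not reach only later rows make up. A row lasts 1/10 s, in which the tool goes at most 50 mm and 8.59 degrees, less where a joint would pass 70% of its speed; a pose out of reach is approached as far as the arm can. A call with a gripper value outside its range is refused whole. "fingers" is the closure, from 0 (fully open) to 1 (shut), set as the call begins (left out, the last holds). The fingers move at their own pace and stop on an object; the grip force is fixed at half the most. Time passes only in rows, so rows that repeat a pose let the fingers close. It gives the time, the measured TCP pose, the force and the opening at its end, in the units of the state.
- readout.get_state(): the state, without advancing time (a new reading comes with each control period).
- imaging.get_image(name): name is "scene" or "side" or "wrist"; returns a dict with "frame" (420x560x3 uint8, red, green, blue), "fx", "fy", "cx", "cy" (pixels), "extrinsics" (4x4, takes a point from camera to world coordinates); the wrist camera has in their place "T_tool_cam" (4x4, takes a point from camera to tool coordinates, whose origin is the TCP and whose axes are the tool frame's). Camera axes: x right, y up, looking along -z (the intrinsics and any distortion apply to the point x, -y, -z); pixel columns grow to the right and rows downward; lengths in m; the calibration is good to about 2 mm. A picture is of the moment at which its call begins: read the wrist's pose just before it. There is no depth.
- job.hand_in(): hands the job in, once; it reports no verdict.
Trained networks look in the newest picture that a camera, given by its name, has taken for a name from the list of things; names that differ only in an ending like _2 or _b are one class to them, and where a whole thing is asked for, a point or a joint stands for the part that bears it (a point fixed in the world has none). Each returns a list of dicts, best first, with "confidence" (0 to 1); they miss things now and then, are a little off and sometimes report something else, mostly with a low value. They report only what shows in the picture. A call takes as long as a camera call. They do not tell look-alikes from the thing itself.
- cut_out(name, camera): "mask" (420x560 bool, what is visible of it).
- pinpoint(name, camera): "point" ([x, y, z] in m, in world coordinates, good to about 4 mm: a listed point, or the origin of a listed thing).
The state is a dict: "time": time; "joints": joint angles; "joint_velocities": joint speeds; "joint_efforts": joint torques, N m; "tcp_pos": TCP position; "tcp_rot": TCP orientation; "ft_force": force on the tool from outside, world axes, zero at the start; "ft_torque": the same for the moment, N m; "width": opening from 0.0 (shut) to 1.0 (fully open).
Only numpy, scipy, OpenCV 4.12 (cv2) and the standard library are available. Lean on these libraries where they do the work, as an engineer would, in place of code of your own. Each camera call takes 0.05 s, during which the arm holds its last target.

## Working session

There is one attempt and no reset: what is moved stays moved. The work goes in short steps, Python scripts to look and compute and a tool call to move; the robot and the scene stay as the last step left them, time stands still between calls to the robot, and variables do not carry over. Pictures are saved under pics/ and viewed, and the job is handed in when it is done.

Besides the shell and the picture viewer there is one more tool, called after "Call:" by a JSON object that holds its "fn" and its "kwargs", one argument or row to a line. step_arm: Moves the arm, as the interface text tells. Its arguments: {"type":"object","properties":{"targets":{"type":"array","items":{"type":"number"}},"fingers":{"type":"number"}},"required":["targets"]}

```bash
mkdir -p pics; ls; python3 - <<'E'
from rig import readout, imaging
import cv2
print(readout.get_state())
for n in ["scene","side","wrist"]:
    d=imaging.get_image(n); cv2.imwrite(f"pics/{n}0.png",d["frame"][:,:,::-1])
    print(n,d["fx"],d["cx"],d.get("extrinsics",d.get("T_tool_cam")), [k for k in d])
E
```

```text
pics
{'time': 0.0, 'joints': array([-1.20180343,  0.38384141,  0.04388394,  1.59956893, -0.01792267,
        1.16115933, -0.04991559]), 'joint_velocities': array([ 0.00062425,  0.00169982, -0.00040865,  0.00015679,  0.00037755,
       -0.00213077,  0.00135518]), 'joint_efforts': array([-2.60657544e-04, -4.33461070e+01,  1.02420554e+00, -2.49516481e+01,
        1.05711201e-02,  1.14702398e-02, -1.63136269e-05]), 'tcp_pos': array([0.29212575, 0.57962037, 0.22988611]), 'tcp_rot': array([ 2.67373231,  1.64666844, -0.00333632]), 'ft_force': array([ 0.2861599 , -0.07529991,  0.13176006]), 'ft_torque': array([-0.01087836, -0.02865428,  0.04718237]), 'width': 0.9999272187228115}
scene 414.76185020288693 280.0462107062677 [[ 0.75875911 -0.56430874  0.325331    0.75344483]
 [ 0.65136861  0.65589533 -0.38147118 -0.40250681]
 [ 0.00188443  0.50135513  0.86523955  0.99518758]
 [ 0.          0.          0.          1.        ]] ['frame', 'fx', 'fy', 'cx', 'cy', 'extrinsics']
side 447.3418437711941 286.0627153369441 [[ 0.72504492  0.48006761 -0.4938066  -0.25381246]
 [-0.68869817  0.5031426  -0.52205588 -0.67583293]
 [-0.00216699  0.71859767  0.69542268  0.99669094]
 [ 0.          0.          0.          1.        ]] ['frame', 'fx', 'fy', 'cx', 'cy', 'extrinsics']
wrist 367.7959787478384 275.926317838461 [[ 9.99999653e-01 -2.28905731e-04 -8.01248406e-04 -9.87458969e-04]
 [-4.43087282e-04 -9.60400560e-01 -2.78622628e-01 -6.93828009e-02]
 [-7.05741101e-04  2.78622887e-01 -9.60400327e-01 -1.43671824e-01]
 [ 0.00000000e+00  0.00000000e+00  0.00000000e+00  1.00000000e+00]] ['frame', 'fx', 'fy', 'cx', 'cy', 'T_tool_cam']
```

View pics/scene0.png

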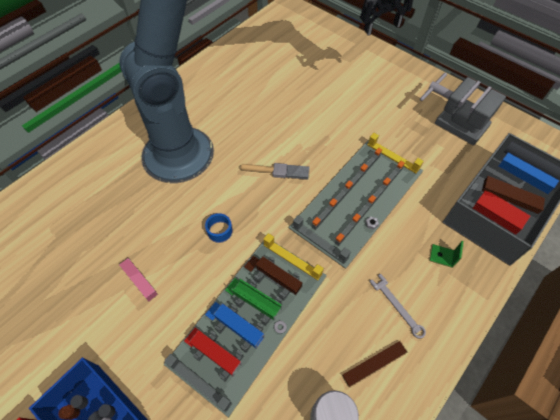

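View pics/side0.png

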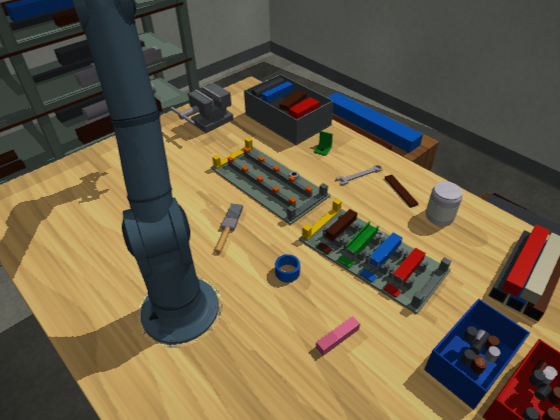

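```bash
python3 - <<'E'
from rig import pinpoint
import numpy as np
for c in ["scene","side"]:
    for n in ["blue_piece","green_piece","red_piece","rusty_piece","blue_saddle","green_saddle","red_saddle","rusty_saddle","saw_rack","yellow_stop"]:
        print(c,n,[(np.round(p["point"],4).tolist(),round(p["confidence"],2)) for p in pinpoint(n,c)][:3])
E
```

```text
scene blue_piece [([0.5172, -0.2629, 0.0309], 0.95)]
scene green_piece [([0.5091, -0.195, 0.0288], 0.95), ([0.5123, 0.2248, -0.0008], 0.6), ([0.5204, -0.342, 0.0302], 0.34)]
scene red_piece [([0.5171, -0.3418, 0.0325], 0.97)]
scene rusty_piece [([0.5091, -0.1126, 0.0311], 0.97), ([0.2331, -0.3468, 0.0027], 0.83)]
scene blue_saddle []
scene green_saddle [([0.5028, -0.1931, 0.0086], 0.68)]
scene red_saddle []
scene rusty_saddle [([0.4967, -0.1156, 0.0074], 0.89)]
scene saw_rack [([0.5143, 0.2244, 0.0009], 0.88)]
scene yellow_stop [([0.509, 0.4041, 0.0081], 0.9)]
side blue_piece [([0.5117, -0.2671, 0.0302], 0.64)]
side green_piece [([0.5031, -0.1915, 0.0281], 0.66)]
side red_piece [([0.5159, -0.345, 0.0315], 0.57)]
side rusty_piece [([0.5026, -0.1105, 0.0288], 0.9), ([0.5104, 0.2205, -0.0009], 0.34)]
side blue_saddle [([0.5146, -0.2697, 0.009], 0.73)]
side green_saddle []
side red_saddle [([0.5225, -0.342, 0.0035], 0.77)]
side rusty_saddle [([0.498, -0.1162, 0.009], 0.77), ([0.5046, -0.1918, 0.0299], 0.73)]
side saw_rack [([0.507, 0.2228, -0.0012], 0.7)]
side yellow_stop []
```

Stock row from its yellow stop is rusty, green, blue, red (scene pixels (275,273), (254,297), (234,324), (211,351)). The saw rack is empty, with its yellow stop at the far +y end (393,153). The pink bar at (138,279) and the loose brown bar at (375,363) are decoys. Next I refine the poses by fitting to silhouettes.

```bash
cat > h.py <<'E'
import numpy as np, cv2
from scipy.optimize import minimize
from rig import readout, imaging, cut_out, pinpoint
def cam(n):
    s=readout.get_state(); d=imaging.get_image(n)
    if n=="wrist":
        T=np.eye(4);T[:3,:3]=cv2.Rodrigues(np.array(s["tcp_rot"]))[0];T[:3,3]=s["tcp_pos"]
        d["extrinsics"]=T@d["T_tool_cam"]
    return d
def proj(d,P):
    E=np.linalg.inv(d["extrinsics"]);q=np.asarray(P)@E[:3,:3].T+E[:3,3]
    return np.c_[d["cx"]+d["fx"]*q[:,0]/-q[:,2], d["cy"]+d["fy"]*(-q[:,1])/-q[:,2]]
def unproj(d,px,z):
    px=np.atleast_2d(px);r=np.c_[(px[:,0]-d["cx"])/d["fx"],-(px[:,1]-d["cy"])/d["fy"],-np.ones(len(px))]@d["extrinsics"][:3,:3].T
    o=d["extrinsics"][:3,3];return o+r*((z-o[2])/r[:,2])[:,None]
def box(x,y,yaw,L,W,z0,z1):
    c,s=np.cos(yaw),np.sin(yaw)
    return np.array([[x+c*a*L/2-s*b*W/2,y+s*a*L/2+c*b*W/2,z] for a in(-1,1) for b in(-1,1) for z in(z0,z1)])
def render(d,P,S=4):
    m=np.zeros((420*S,560*S),np.uint8);h=cv2.convexHull(((proj(d,P)+.5)*S-.5).astype(np.float32))
    cv2.fillConvexPoly(m,np.round(h).astype(np.int32),255)
    return cv2.resize(m,(560,420),interpolation=cv2.INTER_AREA)/255.
DIM={"blue_piece":(.12,.032,.032),"green_piece":(.12,.034,.030),"red_piece":(.12,.032,.028),"rusty_piece":(.12,.028,.028)}
def fitpiece(n,ds,ms,x0,z0=.030):
    L,W,H=DIM[n]
    def f(p): return sum(np.abs(render(d,box(p[0],p[1],p[2],L,W,z0,z0+H))-m).sum()/m.sum() for d,m in zip(ds,ms))
    r=minimize(f,x0,method="Nelder-Mead",options=dict(initial_simplex=np.array([x0]*4)+np.array([[0,0,0],[.01,0,0],[0,.01,0],[0,0,.1]]),xatol=2e-4,fatol=1e-4))
    return r.x,r.fun
E
python3 - <<'E'
from h import *
C={c:cam(c) for c in("scene","side")}
G={"blue_piece":(.515,-.265),"green_piece":(.507,-.193),"red_piece":(.517,-.342),"rusty_piece":(.507,-.112)}
for n,g in G.items():
    ms={}
    for c in C:
        l=[k for k in cut_out(n,c)]
        px=proj(C[c],[[*g,.045]])[0]
        l=[k for k in l if k["mask"][int(px[1])-2:int(px[1])+3,int(px[0])-2:int(px[0])+3].any()]
        if l: ms[c]=l[0]["mask"].astype(float)
    for sub in (list(ms),)+tuple([c] for c in ms):
        r=fitpiece(n,[C[c] for c in sub],[ms[c] for c in sub],[*g,.07]); print(n,sub,np.round(r[0],4),round(r[1],3))
# orange dividers
for c,d in C.items():
    hsv=cv2.cvtColor(d["frame"],cv2.COLOR_RGB2HSV)
    m=((hsv[...,0]>3)&(hsv[...,0]<16)&(hsv[...,1]>170)&(hsv[...,2]>110)).astype(np.uint8)
    k,lab,st,ce=cv2.connectedComponentsWithStats(m)
    i=[j for j in range(1,k) if st[j,4]>=6]
    P=unproj(d,ce[i],.037)
    for j,p in zip(i,P):
        if .4<p[0]<.62 and .02<p[1]<.42: print(c,ce[j].round(1),st[j,4],p.round(4))
E
```

```text
blue_piece ['scene', 'side'] [ 0.5156 -0.2676  0.0992] 0.123
blue_piece ['scene'] [ 0.5157 -0.2671  0.086 ] 0.056
blue_piece ['side'] [ 0.5155 -0.2677  0.1057] 0.059
green_piece ['scene', 'side'] [ 0.5032 -0.1938  0.1254] 0.256
green_piece ['scene'] [ 0.5031 -0.1939  0.125 ] 0.084
green_piece ['side'] [ 0.5036 -0.1942  0.1325] 0.171
red_piece ['scene', 'side'] [ 0.5175 -0.3449  0.1055] 0.228
red_piece ['scene'] [ 0.5163 -0.3449  0.1026] 0.088
red_piece ['side'] [ 0.5191 -0.345   0.0979] 0.135
rusty_piece ['scene', 'side'] [ 0.5037 -0.1145  0.0686] 0.179
rusty_piece ['scene'] [ 0.5028 -0.1141  0.0689] 0.084
rusty_piece ['side'] [ 0.5037 -0.1154  0.069 ] 0.072
scene [378.2 150.8] 26 [0.4692 0.374  0.037 ]
scene [400.4 163.8] 27 [0.5444 0.3758 0.037 ]
scene [363.7 167.1] 27 [0.4709 0.297  0.037 ]
scene [386.5 180.6] 29 [0.5465 0.3001 0.037 ]
scene [348.7 184. ] 30 [0.4727 0.2216 0.037 ]
scene [371.5 198.6] 29 [0.5485 0.2229 0.037 ]
scene [332.7 201.9] 31 [0.4744 0.1453 0.037 ]
scene [355.9 217.2] 34 [0.5503 0.147  0.037 ]
scene [316.1 220.8] 34 [0.4766 0.0695 0.037 ]
scene [339.5 237. ] 36 [0.5524 0.071  0.037 ]
side [246.3 148.8] 14 [0.5474 0.3791 0.037 ]
side [230.1 158.2] 11 [0.4705 0.3757 0.037 ]
side [260.8 158. ] 14 [0.5493 0.3019 0.037 ]
side [244.5 167.5] 16 [0.4736 0.3002 0.037 ]
side [275.8 167.5] 17 [0.5515 0.226  0.037 ]
side [259.5 177.5] 16 [0.4756 0.2242 0.037 ]
side [291.6 177.6] 16 [0.5532 0.1497 0.037 ]
side [275.5 188.4] 18 [0.4769 0.1465 0.037 ]
side [308.4 188.1] 19 [0.5557 0.0736 0.037 ]
side [292.  199.3] 20 [0.4792 0.0716 0.037 ]
```

Call:
{"fn": "step_arm", "kwargs": {
  "targets": [0.024,-0.045,0.012,4,0.048,-0.09,0.024,8,0.072,-0.135,0.036,12,0.096,-0.18,0.05,16,0.12,-0.225,0.062,20,0.144,-0.27,0.075,24,0.168,-0.315,0.088,27,0.19,-0.355,0.1,29],
  "fingers": 0.0
}}

```text
time: 2.45
tcp_pos: [0.4762, 0.2362, 0.3283]
tcp_rot: [-2.175, -2.267, -0.001]
ft_force: [0.8, 0.3, -0.5]
width: 1.002
```

Call:
{"fn": "step_arm", "kwargs": {
  "targets": [0,0,0,0,0,0,0,0]
}}

```text
time: 2.65
tcp_pos: [0.4768, 0.2364, 0.3283]
tcp_rot: [-2.183, -2.259, -0.003]
ft_force: [-0.5, 0.1, -0.1]
width: 1.003
```

```bash
cat > w.py <<'E'
from h import *
import sys
from rig import readout
d=cam("wrist");s=readout.get_state()
R=cv2.Rodrigues(np.array(s["tcp_rot"]))[0]
print(s["time"],s["tcp_pos"].round(4),"jaw yaw",np.degrees(np.arctan2(R[1,0],R[0,0])).round(2),"z",R[:,2].round(3),"j7",s["joints"][6].round(2))
cv2.imwrite(f"pics/{sys.argv[1]}.png",d["frame"][:,:,::-1])
import pickle; pickle.dump(d,open(f"{sys.argv[1]}.pkl","wb"))
E
cat > saw.py <<'E'
from h import *
import pickle,sys
d=pickle.load(open(sys.argv[1],"rb"))
hsv=cv2.cvtColor(d["frame"],cv2.COLOR_RGB2HSV)
m=((hsv[...,0]>3)&(hsv[...,0]<16)&(hsv[...,1]>170)&(hsv[...,2]>110)).astype(np.uint8)
k,lab,st,ce=cv2.connectedComponentsWithStats(m)
i=[j for j in range(1,k) if st[j,4]>=60]
for j,p in zip(i,unproj(d,ce[i],.041)): print(ce[j].round(1),st[j],p.round(4))
E
python3 w.py w1; python3 saw.py w1.pkl
```

```text
2.7 [0.4755 0.2383 0.3277] jaw yaw 92.2 z [-0.     0.001 -1.   ] j7 1.09
[134.5 163.6] [126 158  19  12 207] [0.4774 0.0695 0.041 ]
[199.3 164. ] [191 159  18  11 188] [0.4752 0.1455 0.041 ]
[263.6 164.5] [256 159  16  12 189] [0.4733 0.2209 0.041 ]
[328.1 165.1] [320 160  17  12 186] [0.4713 0.2967 0.041 ]
[392.6 165.6] [384 160  19  12 208] [0.4693 0.3727 0.041 ]
[140.4 225. ] [132 220  18  11 185] [0.5532 0.0712 0.041 ]
[202.4 225.5] [195 221  16  10 158] [0.5512 0.1475 0.041 ]
[264. 226.] [257 221  15  11 162] [0.5492 0.2233 0.041 ]
[325.1 226.5] [318 222  16  10 152] [0.5473 0.2987 0.041 ]
[386.5 227. ] [378 222  18  11 182] [0.5454 0.3745 0.041 ]
```

View pics/w1.png

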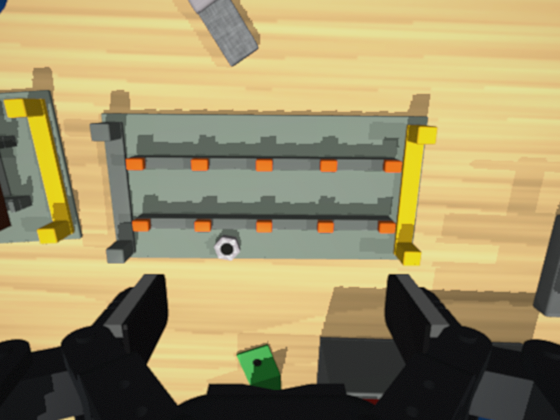

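Call:
{"fn": "step_arm", "kwargs": {
  "targets": [0,-0.05,0,1,0,-0.1,0,2,0,-0.15,0,2,0,-0.2,0,2,0,-0.25,0,2,0,-0.3,0,2,0,-0.35,0,2,0,-0.4,0,2]
}}

```text
time: 3.5
tcp_pos: [0.4759, -0.1611, 0.3272]
tcp_rot: [-2.131, -2.307, -0.001]
ft_force: [1.5, -0.5, -0.4]
width: 1.004
```

Call:
{"fn": "step_arm", "kwargs": {
  "targets": [0,-0.035,0,0,0,-0.065,0,0,0,-0.065,0,0,0,-0.065,0,0]
}}

```text
time: 3.9
tcp_pos: [0.4761, -0.2252, 0.3269]
tcp_rot: [-2.135, -2.303, 0.0]
ft_force: [-0.2, 1.0, -0.2]
width: 1.002
```

```bash
python3 w.py w2; python3 - <<'E'
from h import *
import pickle
d=pickle.load(open("w2.pkl","rb"))
G={"blue_piece":(.515,-.267),"green_piece":(.503,-.193),"red_piece":(.517,-.344),"rusty_piece":(.503,-.114)}
for n,g in G.items():
    px=proj(d,[[*g,.05]])[0]
    l=cut_out(n,"wrist");print(n,px.round(),[(k["confidence"],np.argwhere(k["mask"]).mean(0).round()) for k in l])
    l=[k for k in l if k["mask"][int(px[1])-2:int(px[1])+3,int(px[0])-2:int(px[0])+3].any()]
    if l:
        r=fitpiece(n,[d],[l[0]["mask"].astype(float)],[*g,.07]); print(n,np.round(r[0],4),round(r[1],3))
E
```

```text
3.95 [ 0.4764 -0.2242  0.3269] jaw yaw 94.47 z [-0.001  0.001 -1.   ] j7 2.06
blue_piece [239. 200.] [(0.76, array([199., 238.]))]
blue_piece [ 0.5162 -0.268   0.0862] 0.025
green_piece [302. 195.] [(0.78, array([193., 301.]))]
green_piece [ 0.5042 -0.1943  0.1332] 0.062
red_piece [173. 197.] [(0.89, array([196., 172.]))]
red_piece [ 0.519  -0.346   0.1033] 0.03
rusty_piece [369. 200.] [(0.61, array([199., 368.]))]
rusty_piece [ 0.5046 -0.1139  0.0887] 0.033
```

View pics/w2.png

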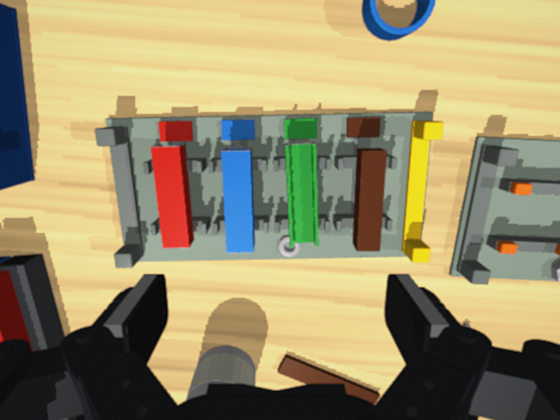

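Call:
{"fn": "step_arm", "kwargs": {
  "targets": [0.005,0.02,-0.04,0,0.01,0.04,-0.08,0,0.016,0.06,-0.12,0,0.022,0.085,-0.155,0,0.028,0.111,-0.19,0,0.028,0.111,-0.207,0,0.028,0.111,-0.207,0,0.028,0.111,-0.207,0],
  "fingers": 0.29
}}

```text
time: 4.95
tcp_pos: [0.5038, -0.1158, 0.1209]
tcp_rot: [2.137, 2.303, -0.0]
ft_force: [0.1, -0.8, 0.1]
width: 0.707
```

```bash
python3 w.py w3
```

```text
5.0 [ 0.5046 -0.1164  0.1217] jaw yaw 94.23 z [ 0.002 -0.    -1.   ] j7 1.98
```

View pics/w3.png

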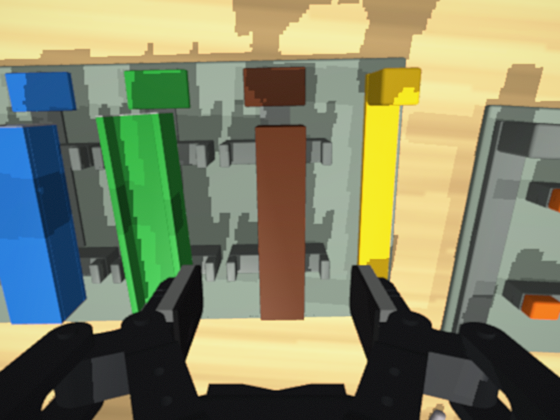

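Call:
{"fn": "step_arm", "kwargs": {
  "targets": [0,0.002,-0.03,0,0,0.002,-0.06,0,0,0.002,-0.085,0,0,0.002,-0.096,0,0,0.002,-0.096,0,0,0.002,-0.096,0]
}}

```text
time: 5.6
tcp_pos: [0.505, -0.1146, 0.026]
tcp_rot: [2.137, 2.3, 0.002]
ft_force: [-0.1, -0.1, -1.0]
width: 0.71
```

Call:
{"fn": "step_arm", "kwargs": {
  "targets": [0,0,0,0,0,0,0,0,0,0,0,0,0,0,0,0,0,0,0,0,0,0,0,0],
  "fingers": 1.0
}}

```text
time: 6.2
tcp_pos: [0.505, -0.1136, 0.026]
tcp_rot: [2.136, 2.302, 0.003]
ft_force: [-1.0, 1.4, 6.5]
width: 0.318
```

Call:
{"fn": "step_arm", "kwargs": {
  "targets": [0,0,0.02,0,0,0,0.05,0,0,0.02,0.085,0,0.002,0.06,0.1,-1,0.004,0.105,0.1,-2,0.007,0.15,0.1,-2.8,0.009,0.195,0.1,-2.8,0.01,0.223,0.1,-2.8]
}}

```text
time: 7.0
tcp_pos: [0.5116, 0.114, 0.1234]
tcp_rot: [-2.185, -2.253, 0.001]
ft_force: [-0.6, 0.5, -6.2]
width: 0.319
```

Call:
{"fn": "step_arm", "kwargs": {
  "targets": [0,0,-0.01,0,0,0,-0.02,0,0,0,-0.02,0]
}}

```text
time: 7.3
tcp_pos: [0.5105, 0.1069, 0.1018]
tcp_rot: [-2.193, -2.246, 0.011]
ft_force: [-0.5, -0.2, -5.2]
width: 0.315
```

```bash
python3 w.py w4
```

```text
7.35 [0.5114 0.1066 0.1027] jaw yaw 91.3 z [-0.005 -0.003 -1.   ] j7 1.49
```

View pics/w4.png

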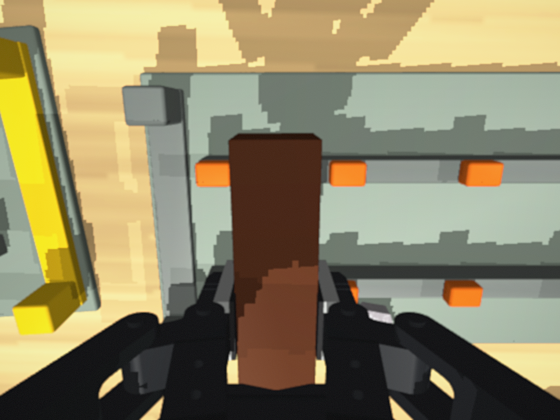

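Call:
{"fn": "step_arm", "kwargs": {
  "targets": [0.002,0.002,-0.03,0,0.004,0.002,-0.055,0,0.004,0.002,-0.07,0,0.004,0.002,-0.075,0,0.004,0.002,-0.075,0,0.004,0.002,-0.075,0]
}}

```text
time: 7.95
tcp_pos: [0.5187, 0.1109, 0.0305]
tcp_rot: [2.193, 2.248, 0.003]
ft_force: [0.2, -0.0, -5.2]
width: 0.321
```

Call:
{"fn": "step_arm", "kwargs": {
  "targets": [0,0,0,0,0,0,0,0,0,0,0,0,0,0,0,0,0,0,0,0],
  "fingers": 0.29
}}

```text
time: 8.45
tcp_pos: [0.518, 0.1113, 0.03]
tcp_rot: [2.193, 2.249, 0.001]
ft_force: [-0.0, -0.2, 0.2]
width: 0.712
```

Call:
{"fn": "step_arm", "kwargs": {
  "targets": [0,0,0.03,0,0,0,0.06,0,0,0,0.1,0,0,0,0.1,0]
}}

```text
time: 8.85
tcp_pos: [0.5223, 0.112, 0.135]
tcp_rot: [2.19, 2.246, 0.016]
ft_force: [1.3, -0.7, 0.2]
width: 0.71
```

```bash
python3 w.py w5
```

```text
8.9 [0.5203 0.1119 0.1326] jaw yaw 91.45 z [ 0.007  0.003 -1.   ] j7 1.47
```

View pics/w5.png

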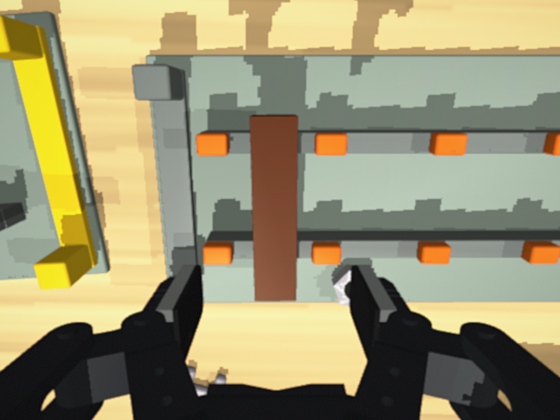

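Call:
{"fn": "step_arm", "kwargs": {
  "targets": [-0.002,-0.045,0,1,-0.004,-0.09,0,2,-0.007,-0.135,0,3,-0.01,-0.18,0,4,-0.012,-0.225,0,5,-0.015,-0.27,-0.01,6,-0.017,-0.306,-0.014,6,-0.017,-0.306,-0.014,6]
}}

```text
time: 9.7
tcp_pos: [0.4972, -0.2021, 0.1142]
tcp_rot: [2.085, 2.35, -0.008]
ft_force: [0.2, -0.2, -0.6]
width: 0.709
```

Call:
{"fn": "step_arm", "kwargs": {
  "targets": [0,0,0,0,0,0,0,0,0,0,0,0]
}}

```text
time: 10.0
tcp_pos: [0.5009, -0.1927, 0.115]
tcp_rot: [-2.068, -2.364, -0.0]
ft_force: [-0.3, 1.0, 0.4]
width: 0.712
```

```bash
python3 w.py w6
```

```text
10.05 [ 0.501  -0.1929  0.1152] jaw yaw 97.64 z [-0.     0.001 -1.   ] j7 2.23
```

View pics/w6.png

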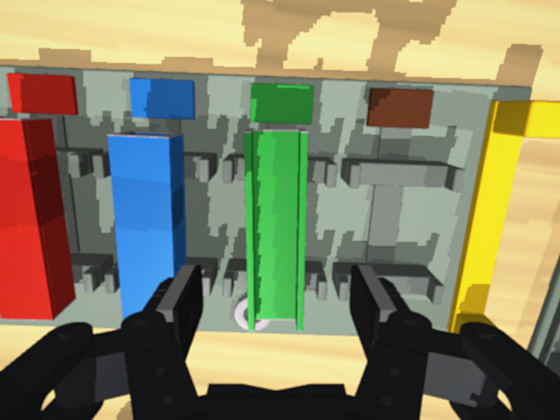

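Call:
{"fn": "step_arm", "kwargs": {
  "targets": [0.003,-0.001,-0.03,0,0.003,-0.001,-0.06,0,0.003,-0.001,-0.08,0,0.003,-0.001,-0.089,0,0.003,-0.001,-0.089,0,0.003,-0.001,-0.089,0]
}}

```text
time: 10.65
tcp_pos: [0.5045, -0.1957, 0.0273]
tcp_rot: [2.071, 2.361, 0.001]
ft_force: [0.1, -0.1, 0.1]
width: 0.711
```

Call:
{"fn": "step_arm", "kwargs": {
  "targets": [0,0,0,0,0,0,0,0,0,0,0,0,0,0,0,0,0,0,0,0,0,0,0,0],
  "fingers": 1.0
}}

```text
time: 11.25
tcp_pos: [0.5049, -0.1957, 0.0279]
tcp_rot: [2.071, 2.36, 0.003]
ft_force: [-0.7, 1.0, 6.3]
width: 0.388
```

Call:
{"fn": "step_arm", "kwargs": {
  "targets": [0,0,0.02,0,0,0,0.05,0,0,0.02,0.085,0,0.001,0.065,0.1,-1,0.002,0.11,0.1,-2,0.003,0.155,0.1,-3,0.004,0.2,0.1,-4,0.005,0.245,0.1,-5]
}}

```text
time: 12.05
tcp_pos: [0.5077, 0.0505, 0.1263]
tcp_rot: [-2.175, -2.267, 0.0]
ft_force: [2.1, 0.1, -2.4]
width: 0.388
```

Call:
{"fn": "step_arm", "kwargs": {
  "targets": [0.001,0.045,0,-1,0.002,0.09,0,-1,0.003,0.125,0,-1,0.003,0.136,-0.015,-1,0.003,0.136,-0.02,-1,0.003,0.136,-0.02,-1,0.003,0.136,-0.02,-1]
}}

```text
time: 12.75
tcp_pos: [0.5115, 0.1818, 0.106]
tcp_rot: [2.197, 2.244, -0.004]
ft_force: [-0.5, 0.2, -2.2]
width: 0.394
```

```bash
python3 w.py w7
```

```text
12.8 [0.5119 0.1821 0.1065] jaw yaw 91.21 z [-0.    -0.001 -1.   ] j7 1.36
```

View pics/w7.png

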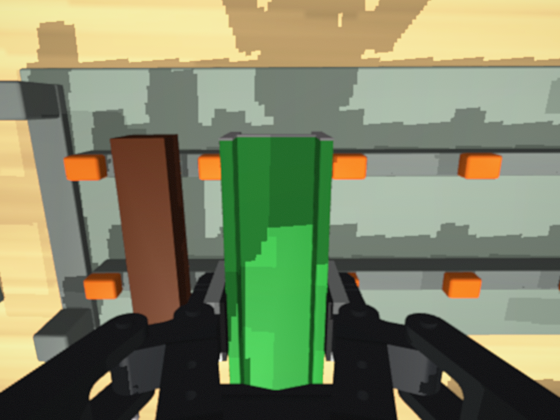

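```bash
python3 - <<'E'
import pickle
from h import *
d=pickle.load(open("w1.pkl","rb"))
for z in(.008,.02,.03): print(z,unproj(d,[[228,240],[228,256],[214,248],[241,248]],z).round(4).tolist())
cv2.imwrite("pics/nut.png",cv2.resize(d["frame"][200:280,180:280,::-1],None,fx=6,fy=6,interpolation=cv2.INTER_CUBIC))
E
```

```text
0.008 [[0.5816, 0.1749, 0.008], [0.6048, 0.1748, 0.008], [0.5938, 0.156, 0.008], [0.5925, 0.1924, 0.008]]
0.02 [[0.5771, 0.1764, 0.02], [0.5997, 0.1763, 0.02], [0.5889, 0.1579, 0.02], [0.5877, 0.1934, 0.02]]
0.03 [[0.5733, 0.1776, 0.03], [0.5954, 0.1776, 0.03], [0.5849, 0.1596, 0.03], [0.5837, 0.1943, 0.03]]
```

View pics/nut.png

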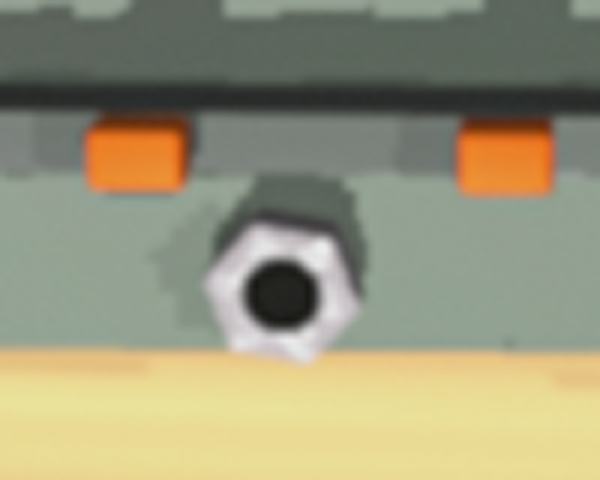

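Call:
{"fn": "step_arm", "kwargs": {
  "targets": [-0.001,0.003,-0.03,0,-0.001,0.003,-0.055,0,-0.001,0.003,-0.07,0,-0.001,0.003,-0.078,0,-0.001,0.003,-0.078,0,-0.001,0.003,-0.078,0]
}}

```text
time: 13.4
tcp_pos: [0.5118, 0.1878, 0.0293]
tcp_rot: [2.194, 2.247, 0.003]
ft_force: [0.8, -0.4, -3.1]
width: 0.389
```

Call:
{"fn": "step_arm", "kwargs": {
  "targets": [0,0,0,0,0,0,0,0,0,0,0,0,0,0,0,0,0,0,0,0],
  "fingers": 0.29
}}

```text
time: 13.9
tcp_pos: [0.5108, 0.1883, 0.0287]
tcp_rot: [2.193, 2.25, 0.001]
ft_force: [0.5, 0.2, -0.0]
width: 0.709
```

Call:
{"fn": "step_arm", "kwargs": {
  "targets": [0,0,0.03,0,0,0,0.06,0,0,0,0.1,0,0,0,0.1,0]
}}

```text
time: 14.3
tcp_pos: [0.5152, 0.1897, 0.1341]
tcp_rot: [2.191, 2.247, 0.018]
ft_force: [0.8, 0.4, 0.7]
width: 0.708
```

```bash
python3 w.py w8
```

```text
14.35 [0.5132 0.1892 0.1317] jaw yaw 91.45 z [ 0.006  0.004 -1.   ] j7 1.34
```

View pics/w8.png

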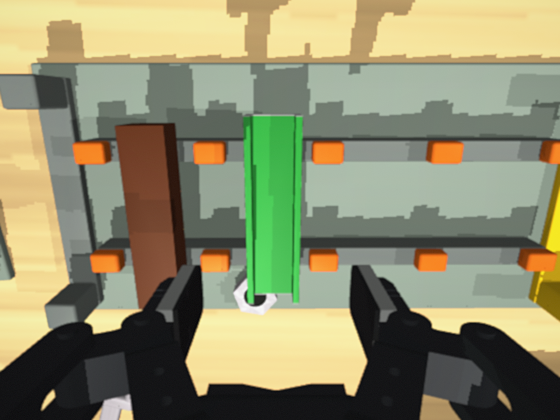

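Call:
{"fn": "step_arm", "kwargs": {
  "targets": [0,-0.045,0,1,0,-0.09,0,2,0,-0.135,0,3,0,-0.18,0,3.5,0,-0.225,0,3.5,0,-0.27,0,3.5,0.002,-0.315,0,3.5,0.002,-0.36,0,3.5]
}}

```text
time: 15.15
tcp_pos: [0.5115, -0.1731, 0.1272]
tcp_rot: [-2.122, -2.314, 0.002]
ft_force: [1.3, -0.8, -0.5]
width: 0.708
```

Call:
{"fn": "step_arm", "kwargs": {
  "targets": [0.002,-0.045,0,0,0.002,-0.09,0,0,0.002,-0.095,0,0,0.002,-0.095,0,0,0.002,-0.095,0,0]
}}

```text
time: 15.65
tcp_pos: [0.5141, -0.2649, 0.1272]
tcp_rot: [-2.12, -2.315, 0.0]
ft_force: [-0.2, 0.5, -0.2]
width: 0.71
```

```bash
python3 w.py w9
```

```text
15.7 [ 0.5146 -0.2642  0.1274] jaw yaw 95.12 z [-0.002  0.002 -1.   ] j7 2.33
```

View pics/w9.png

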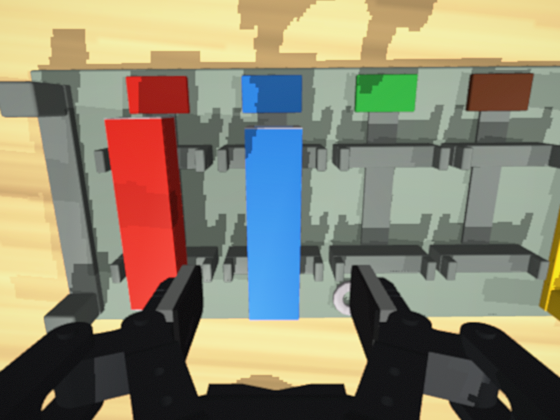

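Call:
{"fn": "step_arm", "kwargs": {
  "targets": [0.002,-0.003,-0.03,0,0.002,-0.003,-0.06,0,0.002,-0.003,-0.085,0,0.002,-0.003,-0.099,0,0.002,-0.003,-0.099,0,0.002,-0.003,-0.099,0]
}}

```text
time: 16.3
tcp_pos: [0.5173, -0.2691, 0.0299]
tcp_rot: [2.121, 2.317, 0.001]
ft_force: [0.1, 0.4, 0.6]
width: 0.707
```

Call:
{"fn": "step_arm", "kwargs": {
  "targets": [0,0,0,0,0,0,0,0,0,0,0,0,0,0,0,0,0,0,0,0,0,0,0,0],
  "fingers": 1.0
}}

```text
time: 16.9
tcp_pos: [0.5181, -0.2698, 0.0312]
tcp_rot: [2.122, 2.314, 0.003]
ft_force: [-0.1, 1.7, 6.4]
width: 0.366
```

Call:
{"fn": "step_arm", "kwargs": {
  "targets": [0,0,0.02,0,0,0,0.05,0,0,0.02,0.085,0,-0.001,0.065,0.1,-1,-0.001,0.11,0.1,-2,-0.002,0.155,0.1,-3,-0.002,0.2,0.1,-3.6,-0.003,0.245,0.1,-3.6]
}}

```text
time: 17.7
tcp_pos: [0.5127, -0.0235, 0.1292]
tcp_rot: [-2.196, -2.247, 0.0]
ft_force: [0.9, -0.4, -3.8]
width: 0.364
```

Call:
{"fn": "step_arm", "kwargs": {
  "targets": [0,0.045,0,0,0,0.09,0,0,-0.001,0.135,0,0,-0.001,0.18,0,0,-0.002,0.225,0,0,-0.002,0.265,0,0,-0.002,0.285,-0.01,0,-0.002,0.285,-0.02,0]
}}

```text
time: 18.5
tcp_pos: [0.5105, 0.2651, 0.1087]
tcp_rot: [-2.186, -2.255, -0.002]
ft_force: [1.0, -1.1, -3.6]
width: 0.362
```

Call:
{"fn": "step_arm", "kwargs": {
  "targets": [0,0,0,0,0,0,0,0,0,0,0,0]
}}

```text
time: 18.8
tcp_pos: [0.5123, 0.2574, 0.1096]
tcp_rot: [2.199, 2.243, -0.001]
ft_force: [-1.1, -1.0, -2.7]
width: 0.364
```

```bash
python3 w.py w10
```

```text
18.85 [0.5124 0.258  0.1099] jaw yaw 91.16 z [ 0.001 -0.    -1.   ] j7 1.26
```

View pics/w10.png

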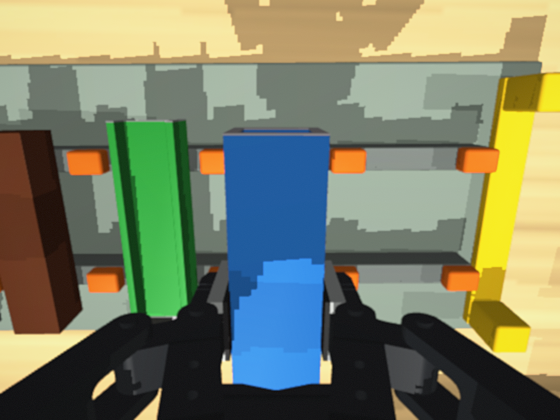

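Call:
{"fn": "step_arm", "kwargs": {
  "targets": [0,0.002,-0.03,0,0,0.002,-0.055,0,0,0.002,-0.07,0,0,0.002,-0.079,0,0,0.002,-0.079,0,0,0.002,-0.079,0]
}}

```text
time: 19.45
tcp_pos: [0.5129, 0.2621, 0.0314]
tcp_rot: [2.195, 2.246, 0.003]
ft_force: [-0.8, 0.2, -2.9]
width: 0.363
```

Call:
{"fn": "step_arm", "kwargs": {
  "targets": [0,0,0,0,0,0,0,0,0,0,0,0,0,0,0,0,0,0,0,0],
  "fingers": 0.29
}}

```text
time: 19.95
tcp_pos: [0.5117, 0.2623, 0.0307]
tcp_rot: [2.195, 2.248, 0.001]
ft_force: [-0.0, 0.1, 0.1]
width: 0.71
```

Call:
{"fn": "step_arm", "kwargs": {
  "targets": [0,0,0.03,0,0,0,0.06,0,0,0,0.1,0,0,0,0.1,0]
}}

```text
time: 20.35
tcp_pos: [0.5161, 0.2641, 0.1364]
tcp_rot: [2.194, 2.245, 0.018]
ft_force: [0.4, 0.8, 1.0]
width: 0.713
```

```bash
python3 w.py w11
```

```text
20.4 [0.5143 0.2634 0.1339] jaw yaw 91.35 z [ 0.006  0.004 -1.   ] j7 1.24
```

View pics/w11.png

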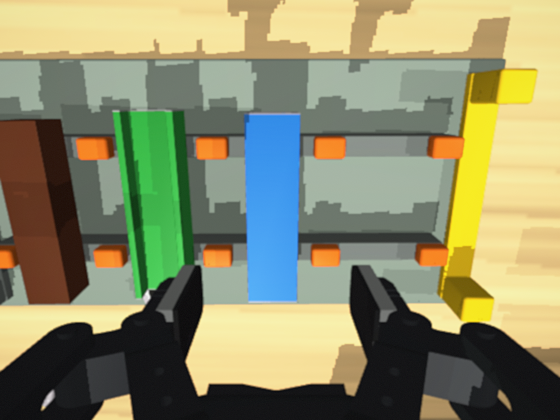

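Call:
{"fn": "step_arm", "kwargs": {
  "targets": [0,-0.045,0,1,0,-0.09,0,2,0,-0.135,0,3,0,-0.18,0,4,0,-0.225,0,4.5,0,-0.27,0,4.5,0.002,-0.315,0,4.5,0.002,-0.36,0,4.5]
}}

```text
time: 21.2
tcp_pos: [0.5126, -0.0993, 0.1295]
tcp_rot: [-2.104, -2.332, 0.002]
ft_force: [0.1, -0.6, 0.4]
width: 0.707
```

Call:
{"fn": "step_arm", "kwargs": {
  "targets": [0.001,-0.045,0,0,0.002,-0.09,0,0,0.003,-0.135,0,0,0.003,-0.18,0,0,0.003,-0.225,0,0,0.003,-0.248,0,0,0.003,-0.248,0,0,0.003,-0.248,0,0]
}}

```text
time: 22.0
tcp_pos: [0.5156, -0.3455, 0.1291]
tcp_rot: [-2.105, -2.329, 0.001]
ft_force: [-0.3, 0.6, 0.1]
width: 0.707
```

Call:
{"fn": "step_arm", "kwargs": {
  "targets": [0,0,0,0,0,0,0,0]
}}

```text
time: 22.2
tcp_pos: [0.5172, -0.3433, 0.1298]
tcp_rot: [-2.1, -2.334, -0.002]
ft_force: [-0.1, -0.3, 0.6]
width: 0.712
```

```bash
python3 w.py w12
```

```text
22.25 [ 0.5173 -0.3436  0.1301] jaw yaw 96.03 z [-0.     0.001 -1.   ] j7 2.49
```

View pics/w12.png

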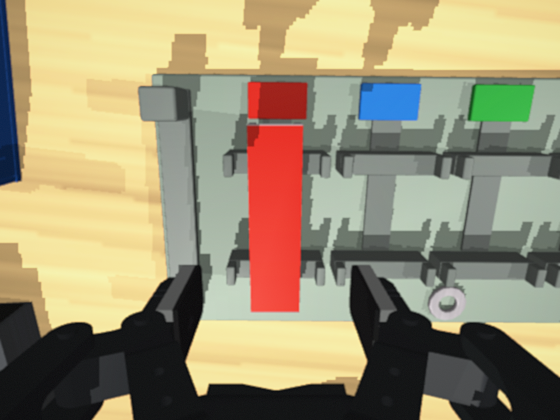

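Call:
{"fn": "step_arm", "kwargs": {
  "targets": [0.001,-0.001,-0.03,0,0.001,-0.001,-0.06,0,0.001,-0.001,-0.085,0,0.001,-0.001,-0.102,0,0.001,-0.001,-0.102,0,0.001,-0.001,-0.102,0]
}}

```text
time: 22.85
tcp_pos: [0.5181, -0.3468, 0.0289]
tcp_rot: [2.104, 2.332, -0.0]
ft_force: [-0.4, 0.0, -0.3]
width: 0.71
```

Call:
{"fn": "step_arm", "kwargs": {
  "targets": [0,0,0,0,0,0,0,0,0,0,0,0,0,0,0,0,0,0,0,0,0,0,0,0],
  "fingers": 1.0
}}

```text
time: 23.45
tcp_pos: [0.5189, -0.3473, 0.0303]
tcp_rot: [2.103, 2.33, 0.002]
ft_force: [-0.6, 2.7, 5.7]
width: 0.361
```

Call:
{"fn": "step_arm", "kwargs": {
  "targets": [0,0,0.02,0,0,0,0.05,0,0,0.02,0.085,0,-0.001,0.065,0.1,-1,-0.001,0.11,0.1,-2,-0.002,0.155,0.1,-3,-0.002,0.2,0.1,-4,-0.003,0.245,0.1,-4.4]
}}

```text
time: 24.25
tcp_pos: [0.5137, -0.1002, 0.1282]
tcp_rot: [-2.194, -2.248, 0.0]
ft_force: [0.5, 0.6, -3.1]
width: 0.366
```

Call:
{"fn": "step_arm", "kwargs": {
  "targets": [0,0.045,0,0,0,0.09,0,0,-0.001,0.135,0,0,-0.001,0.18,0,0,-0.002,0.225,0,0,-0.003,0.27,0,0,-0.003,0.315,0,0,-0.004,0.36,0,0]
}}

```text
time: 25.05
tcp_pos: [0.5099, 0.2593, 0.1281]
tcp_rot: [2.193, 2.249, -0.001]
ft_force: [0.1, -0.5, -2.3]
width: 0.362
```

Call:
{"fn": "step_arm", "kwargs": {
  "targets": [-0.001,0.045,0,0,-0.003,0.079,0,0,-0.003,0.079,-0.01,0,-0.003,0.079,-0.02,0,-0.003,0.079,-0.02,0,-0.003,0.079,-0.02,0]
}}

```text
time: 25.65
tcp_pos: [0.5077, 0.3341, 0.1077]
tcp_rot: [2.196, 2.245, -0.004]
ft_force: [0.9, -1.0, -2.0]
width: 0.362
```

```bash
python3 w.py w13
```

```text
25.7 [0.5082 0.3347 0.1083] jaw yaw 91.26 z [-0.    -0.001 -1.   ] j7 1.17
```

View pics/w13.png

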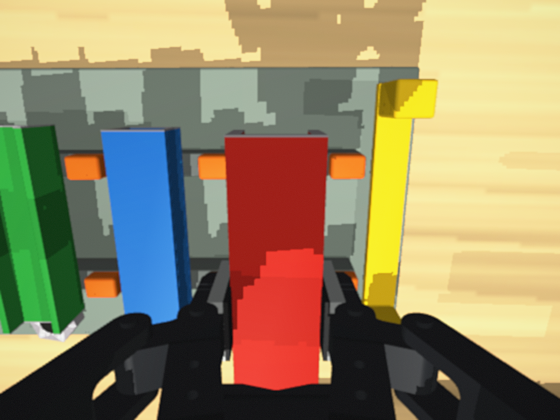

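Call:
{"fn": "step_arm", "kwargs": {
  "targets": [0,0.001,-0.03,0,0,0.001,-0.055,0,0,0.001,-0.07,0,0,0.001,-0.078,0,0,0.001,-0.078,0,0,0.001,-0.078,0]
}}

```text
time: 26.3
tcp_pos: [0.5089, 0.3383, 0.0315]
tcp_rot: [2.194, 2.248, 0.004]
ft_force: [0.6, 0.0, -2.2]
width: 0.362
```

Call:
{"fn": "step_arm", "kwargs": {
  "targets": [0,0,0,0,0,0,0,0,0,0,0,0,0,0,0,0,0,0,0,0],
  "fingers": 0.29
}}

```text
time: 26.8
tcp_pos: [0.5077, 0.3383, 0.0307]
tcp_rot: [2.193, 2.25, 0.001]
ft_force: [0.2, -0.1, 0.1]
width: 0.709
```

Call:
{"fn": "step_arm", "kwargs": {
  "targets": [0,0,0.03,0,0,0,0.06,0,0,0,0.1,0,-0.02,-0.04,0.12,0,-0.03,-0.08,0.16,0,-0.04,-0.11,0.2,0,-0.04,-0.11,0.2,0,-0.04,-0.11,0.2,0]
}}

```text
time: 27.6
tcp_pos: [0.4687, 0.2276, 0.2324]
tcp_rot: [-2.195, -2.246, -0.008]
ft_force: [-0.1, 1.0, 0.5]
width: 0.71
```

```bash
python3 w.py w14;python3 saw.py w14.pkl; python3 - <<'E'
from h import *
C={c:cam(c) for c in("scene","side","wrist")}
for c in C: cv2.imwrite(f"pics/{c}_end.png",C[c]["frame"][:,:,::-1])
G={"rusty_piece":(.515,.109),"green_piece":(.511,.187),"blue_piece":(.511,.261),"red_piece":(.509,.337)}
cx,cy,th=.512,.223,.0258
for n,g in G.items():
  for c in C:
    px=proj(C[c],[[*g,.05]])[0]
    l=[k for k in cut_out(n,c) if k["mask"][int(px[1])-2:int(px[1])+3,int(px[0])-2:int(px[0])+3].any()]
    if l:
        p,f=fitpiece(n,[C[c]],[l[0]["mask"].astype(float)],[*g,.03])
        dx,dy=p[0]-cx,p[1]-cy
        print(n,c,p.round(4),"rack xy",round(dx*np.cos(th)+dy*np.sin(th),4),round(-dx*np.sin(th)+dy*np.cos(th),4),"dyaw",round(p[2]-th,3),round(f,3))
    else: print(n,c,"none")
E
```

```text
27.65 [0.4676 0.2287 0.2308] jaw yaw 91.45 z [ 0.001  0.002 -1.   ] j7 1.15
[430.9 188.4] [418 181  25  16 324] [0.4694 0.3716 0.041 ]
[105.8 189.6] [ 95 182  23  17 302] [0.4773 0.0691 0.041 ]
[187.8 189.2] [177 182  22  16 314] [0.4751 0.1452 0.041 ]
[269.2 189. ] [259 182  21  15 301] [0.4733 0.2209 0.041 ]
[350.3 188.9] [340 182  22  15 314] [0.4715 0.2965 0.041 ]
[345.5 263.1] [336 256  21  15 243] [0.5466 0.2977 0.041 ]
[421.8 263.2] [410 256  24  16 297] [0.5451 0.3734 0.041 ]
[115.8 264.9] [106 258  21  15 273] [0.5533 0.0708 0.041 ]
[194.1 261.8] [183 258  21  13 157] [0.5483 0.1482 0.041 ]
[271.2 263.3] [261 258  19  13 193] [0.5483 0.2243 0.041 ]
rusty_piece scene [0.5183 0.11   0.0422] rack xy 0.0034 -0.1131 dyaw 0.016 0.061
rusty_piece side [0.518  0.1086 0.0476] rack xy 0.003 -0.1145 dyaw 0.022 0.063
rusty_piece wrist [0.5187 0.1091 0.0345] rack xy 0.0038 -0.114 dyaw 0.009 0.111
green_piece scene [0.512  0.187  0.0328] rack xy -0.0009 -0.036 dyaw 0.007 0.094
green_piece side [ 0.5135  0.1861 -0.0156] rack xy 0.0005 -0.037 dyaw -0.041 0.093
green_piece wrist [0.5116 0.186  0.0287] rack xy -0.0013 -0.0369 dyaw 0.003 0.06
blue_piece scene [ 0.5109  0.2612 -0.0202] rack xy -0.0001 0.0383 dyaw -0.046 0.106
blue_piece side [0.5096 0.2594 0.0448] rack xy -0.0014 0.0365 dyaw 0.019 0.063
blue_piece wrist [0.5121 0.2605 0.0223] rack xy 0.0011 0.0375 dyaw -0.003 0.028
red_piece scene [0.5075 0.3387 0.0072] rack xy -0.0016 0.1158 dyaw -0.019 0.05
red_piece side [0.51   0.336  0.0772] rack xy 0.0009 0.113 dyaw 0.051 0.242
red_piece wrist [0.5076 0.337  0.0294] rack xy -0.0015 0.1141 dyaw 0.004 0.174
```

View pics/wrist_end.png

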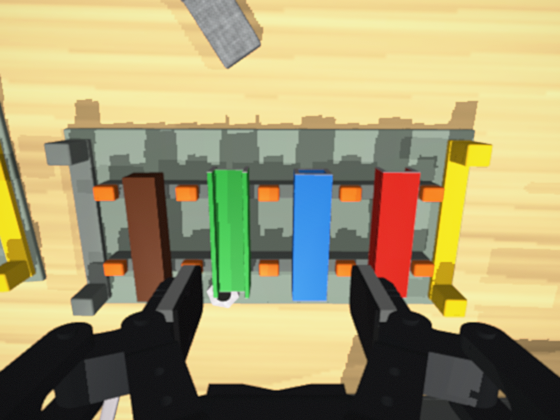

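View pics/side_end.png

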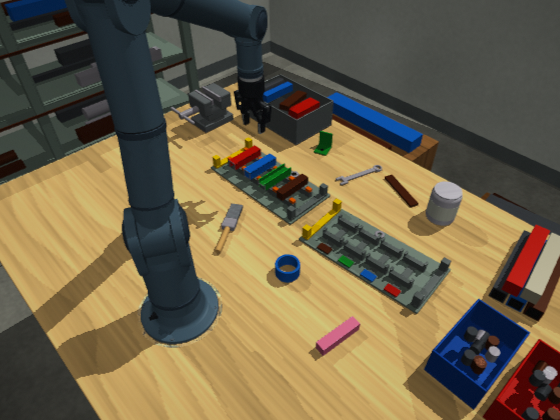

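```bash
python3 -c "
from rig import job,readout
print(job.hand_in(), readout.get_state()['time'])"
```

```text
the job is handed in; nothing more can be done
the job is handed in; nothing more can be done
```

I moved all four offcuts to the saw rack in reversed order and handed the job in at about 28 s of the 109 s allowed. `job.hand_in()` gives no verdict. Counting from the saw rack's yellow stop, the row is now red, blue, green, rusty; on the stock rack it was rusty, green, blue, red.

- **Position:** my last silhouette fits from all three cameras put each piece within about 4 mm of its place, both across and lengthwise. The limits are 16 mm and 18 mm.
- **Squareness:** the wrist camera put every piece within 0.01 rad of square. The scene and side cameras differed by up to 0.05 rad where the view was partly blocked; the limit is 0.25 rad.
- **Fit quality:** the red piece's side and wrist fits were the poorest, with silhouette mismatches of 24% and 17%. Their positions still agreed with the scene camera to within about 3 mm.
- **Not measured directly:** I did not measure underside heights or tilt. I released each piece 0 to 4 mm above the height at which I gripped it, and the rails and saddles carry pieces at the same height. The pictures show them level and the same way up.
- **Loose nut:** a nut lies on the rack plate at the green piece's outer end. I felt no contact force there, and the piece looks level.
- **Clear of the work:** the gripper was raised and touching nothing when I handed in.

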